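# Snap the water filter's pipe clip shut with the pliers

## Task

The plastic clip round the upright pipe of the water filter is open. Take the spring-open pliers from the steel tray, bring their open jaws over the clip's two ears and squeeze the handles until the clip snaps and stays shut by itself; do not press the clip with the fingers. Then take the pliers off the clip, lay them flat back on the tray and let go, leaving the carafe, the mug and the lemon where they are.

Things in the scene. Friction and masses are not known exactly. Their poses are not given: they have to be found in the camera images.
- pliers: Spring-open pliers, black handles, dark jaws, 174 mm long, 24 mm high, 0.16 kg, flat on the tray. Origin: pivot axis, underside. Open, x runs along the middle line from handles (ends x = -112 mm) to jaws (tips x = +62 mm, 4 to 20 mm over the underside), z up. It is the lever with jaw at +y; squeezed by joint angle q it turns -q/2 about z from the middle line, the other lever +q/2.
- pliers_arm (a joint): Angle between the pliers' levers: 0 fully open, 0.62 rad fully closed; pressing the handles together closes the jaws. A spring opens them: it pushes each handle out with about 9 N at pliers_grip when open, 13 N when closed. Held at 58 mm over the handles it reads about 0.1; the clip clicks near 0.5.
- pliers_mouth (a point): Point midway between the open jaws, 52 mm ahead of the pivot, 112 mm ahead of pliers_grip, 12 mm over the underside; the open jaws are 42 mm apart inside here; axes as pliers.
- pliers_grip (a point): Where to hold the pliers: midway between the handles (upright flat bars 24 mm high), 60 mm behind the pivot, 12 mm over the underside, fingers closing along its y; near the centre of mass. Over the handles' outer faces: 65 mm open, about 35 mm when the clip has clicked (about 22 N). Hold at about 58 mm to carry the pliers, jaws still open; close further to squeeze. Axes as pliers.
- tray: Plain steel tray, 160 x 200 mm, 4 mm thick (flat top at z = 4 mm), fixed. Origin at the centre of its underside; its long side is its y.
- filter: White bench water filter, fixed: base 148 x 104 x 16 mm, an upright steel pipe 18 mm thick at the front rising to 219 mm, behind it a white cylinder 241 mm high. Origin under the pipe's axis; its x points from the pipe to the cylinder, 66 mm behind.
- pipe_clip: Grey plastic snap clip round the pipe, turning on it with light friction up to 0.5 rad, so it centres itself between the jaws. Origin on the pipe's axis at the clip's underside, 90 mm over the worktop. Two upright ears point along its -x (to the robot), 13 to 40 mm from the pipe's axis, 4 mm thick, 26 mm high. Over their outer faces: open 23 mm at mid length, 26 mm at the tips; closed 14 mm.
- clip_ears (a point): Point midway between the ears, 30 mm in front of the pipe's axis, 103 mm over the worktop (half height of the ears); axes as pipe_clip. Pliers are well placed with pliers_mouth here and their x along this x. A hooked tongue and a small arch with the catch stand on the ears, up to 46 mm over the clip's underside: keep the jaws below them, on the lower 24 mm of the ears.
- clip_half (a joint): Closing angle of the clip: 0 open (a spring of 1.5 to 3 N at the ears holds it there), the catch snaps behind the tooth near 0.2 rad, 0.24 is the stop. Once snapped it stays at about 0.18 by itself; otherwise it springs back to 0.
- carafe: Glass carafe with black collar, 120 mm across, 178 mm high, behind the tray; origin at the centre of its underside.
- mug: Black mug with steel rim, 78 mm across, 105 mm high, at the front right; origin under its middle.
- lemon: Lemon, 71 x 53 x 51 mm, at the front right beyond the mug; origin at its underside.
There are look-alikes about, which are no part of the job. There is more than one size of the pliers; the job needs the larger.

How it is judged:
On the way, in this order (a step that is already met when the one before it is completed fails the run):
1. the pliers are lifted from the tray (height (world z) of pliers above 0.04 m), for 0.1 s.
2. the open jaws of the pliers are over the ears of the still open clip (distance between pliers_mouth and clip_ears below 0.02 m and value of joint clip_half below 0.08 rad).
3. the clip is squeezed shut by the pliers past its catch (value of joint clip_half above 0.14 rad and distance between pliers_mouth and clip_ears below 0.03 m), for 0.1 s.
At the end, for the whole second after the job is handed in: The clip stays snapped shut by itself (clip joint above 0.14 rad) and the open pliers lie at rest, flat (within 0.1 rad) on the tray, pivot within 70 mm of the tray's centre (value of joint clip_half above 0.14 rad and contact force between pliers and pipe_clip below 0.1 N and horizontal distance between pliers and tray below 0.07 m and height (world z) of pliers between 0.001 and 0.009 m and angle between pliers's own z axis and vertical below 0.1 rad and value of joint pliers_arm below 0.06 rad and linear speed of pliers below 0.02 m/s); the robot touches nothing.
It fails at once if the fingers or the arm press on the clip (contact force between any of the fingers, the arm and pipe_clip above 1 N).
It fails at once if the carafe, the mug or the lemon is moved by more than 30 mm (distance of any of carafe, mug, lemon from where it was at the start of the episode above 0.03 m).
It also fails if it takes over 48 s, if anything falls off the work surface, if the arm or the gripper's body presses on something with over 40 N, if the wrist force passes 120 N, or if a joint passes its speed limit or range.

## Robot

A 6-joint arm with a two-finger parallel gripper is mounted at the origin on a cart in front of the work surface, level with it; the furniture and walls round the work are solid. World frame = base frame: x ahead of the robot, y to its left, z up, the work surface at z = 0. Lengths are in m, angles in rad, forces in N, time in s.
With the tool pointing down it reaches from about 0.375 to 0.925 m from the base axis. Payload 5.7 kg.
Tool frame: the origin (TCP) lies at the very end of the fingers, on their centre line; the grasp point (between the pads) lies 19 mm behind it; z points along the fingers, y is the line along which they close (so a half turn about z gives the same grasp; the last joint's range is limited). The gripper opens to 85 mm and grips with 20 to 120 N. Pads are 22 mm wide; open, the fingers measure 114 mm over their backs; the gripper's body (76 mm by 85 mm) begins 54 mm behind the grasp point. The pads swing forward as they close: fully open they stand 13 mm farther back than shut.
Start: joints at [-1.281, 0.359, 1.51, -0, 1.272, -0.115], TCP at [0.236, -0.551, 0.208] pointing down, gripper open.
Joint ranges: [-2.97, 2.97], [-1.01, 2.36], [0.21, 2.38], [-0.96, 4.11], [0.2, 2.71], [-2.98, 2.98]. Speed limits (rad/s): [2.39, 2.39, 3.14, 3.14, 3.14, 3.14].

## Interface

Orientations are given as a 3x3 rotation matrix whose columns are the frame's x, y, z axes.
In Python, from bench import readout, cams, job gives the robot as it stands.
- The arm moves only by the tool move_arm, never from a script. Its argument "moves" is a list that holds one entry, the list of rows, each a list of 4 numbers: the shift along the tool's x, y, z in m, then the turn about the tool's z in degrees. In form: [[[tx, ty, tz, twist], ...]]. A call has 1 to 8 rows; each row shifts and turns the commanded pose from where the row before left it, along the tool's axes as they then stand; what a row does not reach is not made up. A row lasts 1/8 s, in which the tool goes at most 62.5 mm and 10.7 degrees, less where a joint would pass 70% of its speed; a pose out of reach is approached as far as the arm can. A call with a gripper value outside its range is refused whole. "gripper" is the opening, from -1 (shut) to 1 (fully open), set as the call begins (left out, the last holds). The fingers move at their own pace and stop on an object; "grip_force" is the grip in N (left out, the last holds). Time passes only in rows, so rows that do not move let the fingers close. It gives the time, the measured TCP pose, the force, the opening and the grip force at its end, in the units of the state.
- readout.sense(): the state, without advancing time (a new reading comes with each control period).
- cams.snapshot(name): name is "scene" or "top" or "wrist"; returns (picture, depth): 480x640x3 uint8, blue, green, red; 480x640 float32, m along the optical axis (not along the pixel's ray), 0 where there is no reading.
- cams.camera_info(name): a dict with "camera_matrix" (3x3 intrinsics, pixels), "camera_from_world" (4x4, takes a point from world to camera coordinates); the wrist camera has in their place "mount" (4x4, takes a point from camera to tool coordinates, whose origin is the TCP and whose axes are the flange's). Camera axes: x right, y down, z forward; pixel columns grow to the right and rows downward; lengths in m; the calibration is good to about 2 mm. A picture is of the moment at which its call begins: read the wrist's pose just before it. camera_info takes no time and is no camera call.
- job.sign_off(): hands the job in; it is judged then, once.
Trained networks look in the newest picture that a camera, given by its name, has taken for a name from the list of things; names that differ only in an ending like _2 or _b are one class to them, and where a whole thing is asked for, a point or a joint stands for the part that bears it (a point fixed in the world has none). Each returns a list of dicts, best first, with "score" (0 to 1); they miss things now and then, are a little off and sometimes report something else, mostly with a low value. They report only what shows in the picture. A call takes as long as a camera call. They do not tell look-alikes from the thing itself.
- cams.look_for(query, camera): "point" ([x, y, z] in m, in world coordinates, good to about 4 mm: the middle of the surface that is visible of it).
- cams.silhouettes(query, camera): "region" (480x640 bool, what is visible of it).
- cams.pinpoint(query, camera): "point" ([x, y, z] in m, in world coordinates, good to about 4 mm: a listed point, or the origin of a listed thing).
The state is a dict: "time": time; "qpos": joint angles; "dq": joint speeds; "tau": joint torques, N m; "eef_pos": TCP position; "ee_rot": TCP orientation; "ft_force": force on the tool from outside, world axes, zero at the start; "ft_torque": the same for the moment, N m; "gripper_width": finger opening in m; "grasp_force": force on a finger pad.
Only numpy, scipy, OpenCV 4.12 (cv2) and the standard library are available. Lean on these libraries where they do the work, as an engineer would, in place of code of your own. Each camera call takes 0.05 s, during which the arm holds its last target. There are 200 camera calls.

## Working session

There is one attempt and no reset: what is moved stays moved. The work goes in short steps, Python scripts to look and compute and a tool call to move; the robot and the scene stay as the last step left them, time stands still between calls to the robot, and variables do not carry over. Pictures are saved under pics/ and viewed, at most 10 in all, crops included, and the job is handed in when it is done.

Besides the shell and the picture viewer there is one more tool, called after "Emit:" as name(argument=value, ...), one argument or row to a line, values as JSON. move_arm: Moves the arm, as the interface text tells. Its arguments: {"type":"object","properties":{"moves":{"type":"array","items":{"type":"array","items":{"type":"array","items":{"type":"number"}}}},"gripper":{"type":"number"},"grip_force":{"type":"number"}},"required":["moves"]}

```bash
mkdir -p pics; cat > h.py <<'E'
import numpy as np, cv2
from bench import readout, cams, job
np.set_printoptions(precision=4, suppress=True)
def world(name, depth, s=None):
    i=cams.camera_info(name); K=np.array(i["camera_matrix"])
    v,u=np.mgrid[0:480,0:640]
    P=np.stack([(u-K[0,2])/K[0,0]*depth,(v-K[1,2])/K[1,1]*depth,depth],-1)
    if name=="wrist":
        M=np.array(i["mount"]); P=P@M[:3,:3].T+M[:3,3]
        return P@np.array(s["ee_rot"]).T+np.array(s["eef_pos"])
    T=np.linalg.inv(np.array(i["camera_from_world"])); return P@T[:3,:3].T+T[:3,3]
E
python3 - <<'E'
from h import *
for c in ["scene","top"]:
    im,d=cams.snapshot(c); cv2.imwrite(f"pics/{c}0.png",im); np.save(f"{c}0.npy",d)
    for q in ["pliers_grip","pliers","pliers_mouth","clip_ears","pipe_clip","filter","tray"]:
        print(c,q,[(np.round(r["point"],3).tolist(),round(r["score"],2)) for r in cams.pinpoint(q,c)[:4]])
print({k:np.round(v,3) for k,v in readout.sense().items()})
E
```

```text
scene pliers_grip [([0.478, 0.027, 0.004], 0.97), ([0.477, 0.265, 0.022], 0.85)]
scene pliers [([0.54, 0.265, 0.003], 0.91), ([0.482, 0.061, 0.004], 0.76), ([0.522, 0.251, -0.002], 0.46)]
scene pliers_mouth [([0.588, 0.262, 0.018], 0.73), ([0.486, 0.098, 0.005], 0.73), ([0.519, 0.249, -0.006], 0.3)]
scene clip_ears [([0.586, -0.044, 0.105], 0.57)]
scene pipe_clip [([0.608, -0.036, 0.091], 0.72)]
scene filter [([0.613, -0.033, -0.002], 0.74)]
scene tray [([0.542, 0.262, 0.003], 0.59), ([0.519, 0.25, -0.005], 0.55)]
top pliers_grip [([0.48, 0.26, 0.021], 0.91), ([0.479, 0.022, 0.008], 0.7)]
top pliers [([0.542, 0.26, 0.007], 0.84), ([0.479, 0.065, 0.003], 0.47)]
top pliers_mouth [([0.591, 0.259, 0.013], 0.74), ([0.486, 0.103, 0.008], 0.73)]
top clip_ears [([0.582, -0.044, 0.105], 0.63)]
top pipe_clip [([0.614, -0.037, 0.088], 0.51)]
top filter [([0.609, -0.033, 0.006], 0.78)]
top tray [([0.516, 0.25, 0.005], 0.97)]
{'time': np.float64(0.8), 'qpos': array([-1.281,  0.359,  1.51 ,  0.   ,  1.272, -0.115]), 'dq': array([-0.   , -0.   ,  0.001, -0.001,  0.002, -0.   ]), 'tau': array([ -0.001, -52.752, -27.904,   0.   ,   0.002,   0.   ]), 'eef_pos': array([ 0.236, -0.551,  0.208]), 'ee_rot': array([[ 0.919,  0.394, -0.   ],
       [ 0.394, -0.919,  0.   ],
       [ 0.   , -0.   , -1.   ]]), 'ft_force': array([-0.144, -0.836,  0.778]), 'ft_torque': array([-0.036, -0.044,  0.036]), 'grasp_force': np.float64(0.0), 'gripper_width': np.float64(0.085)}
```

```bash
python3 -c "
import cv2,numpy as np
a=cv2.imread('pics/scene0.png');b=cv2.imread('pics/top0.png')
"; ls pics
```

```text
scene0.png
top0.png
```

View pics/scene0.png

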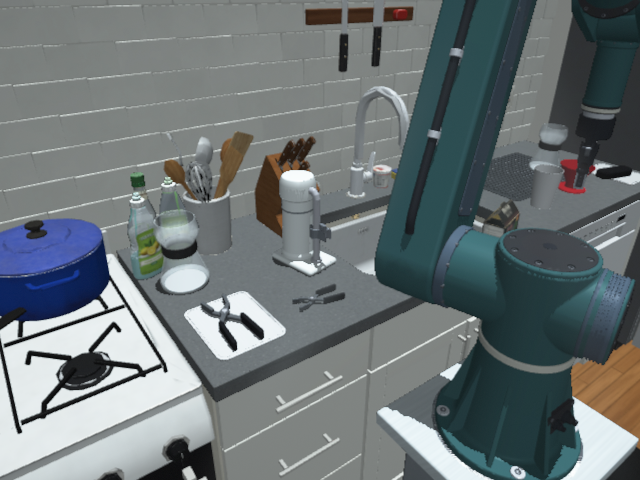

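View pics/top0.png

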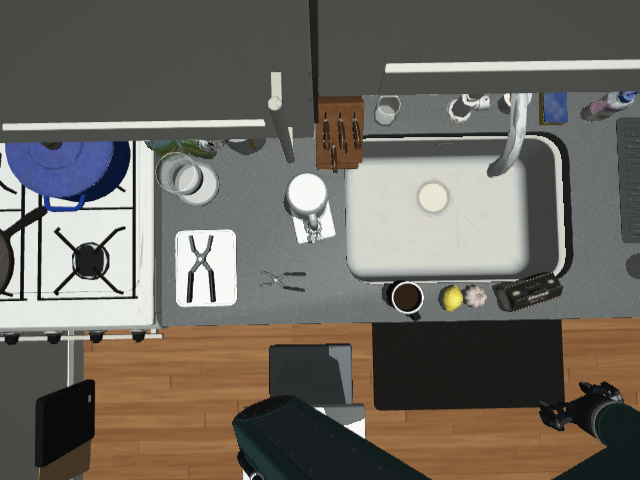

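The large pliers lie on the tray with the jaws ahead: pivot near top-view pixel (202,262), grip near (201,285). The small look-alike pliers are on the worktop near (283,281). The filter pipe and clip are at about (314,225).

I'll head for the clip first for a look on the way, then go to the tray.

Emit:
move_arm(
  moves=[
    [[0, 0, 0, 7.7], [0, 0, 0, 7.7], [0, 0, 0, 7.8], [0.03, -0.05, -0.01, 0], [0.03, -0.05, -0.01, 0], [0.03, -0.05, -0.01, 0], [0.03, -0.05, -0.01, 0], [0.03, -0.05, 0, 0]],
  ],
  gripper=1,
)

```text
time: 1.8
eef_pos: [0.3876, -0.3004, 0.249]
ee_rot: [[1.0, -0.001, 0.002], [-0.001, -1.0, -0.002], [0.002, 0.002, -1.0]]
ft_force: [0.5, 0.0, 0.1]
gripper_width: 0.0855
grasp_force: 0.0
```

Emit:
move_arm(
  moves=[
    [[0.02, -0.05, 0, 0], [0.01, -0.05, 0, 0], [0.01, -0.05, 0, 0], [0, -0.05, 0, 0], [0, -0.04, 0, 0], [0, 0, 0, 0]],
  ],
)

```text
time: 2.55
eef_pos: [0.4259, -0.0592, 0.248]
ee_rot: [[1.0, 0.004, -0.0], [0.004, -1.0, 0.001], [-0.0, -0.001, -1.0]]
ft_force: [-0.3, -0.6, 0.1]
gripper_width: 0.085
grasp_force: 0.0
```

```bash
python3 - <<'E'
from h import *
s=readout.sense(); print(s["eef_pos"],s["ee_rot"][:,0],s["time"])
im,d=cams.snapshot("wrist"); cv2.imwrite("pics/w1.png",im); np.save("w1.npy",d)
W=world("wrist",d,s); np.save("W1.npy",W)
for q in ["clip_ears","pipe_clip"]:
    print(q,[(np.round(r["point"],3).tolist(),round(r["score"],2)) for r in cams.pinpoint(q,"wrist")[:3]])
E
```

```text
[ 0.4259 -0.0592  0.248 ] [ 1.      0.0037 -0.0001] 2.55
clip_ears [([0.582, -0.045, 0.106], 0.95)]
pipe_clip []
```

View pics/w1.png

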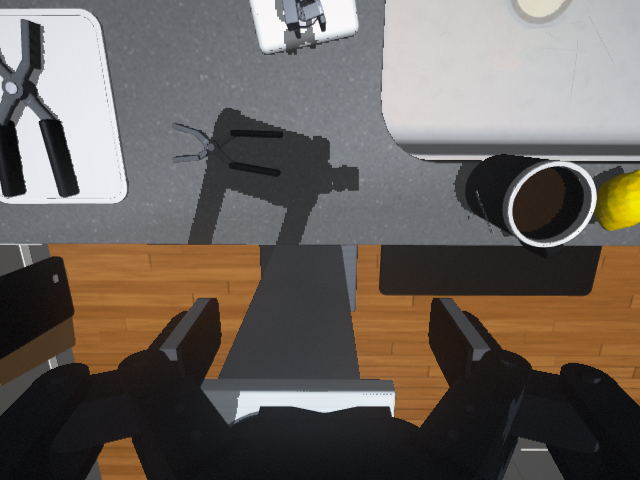

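The clip ears show at the top edge near (305,20); the small pliers lie at (230,150), and the large pliers on the tray at the upper left.

Emit:
move_arm(
  moves=[
    [[0, -0.046, 0, 0], [0, -0.046, 0, 0], [0, -0.046, 0, 0], [0, -0.046, 0, 0], [0, -0.046, 0, 0], [0, -0.046, 0, 0], [0, -0.046, 0, 0], [0, 0, 0, 0]],
  ],
)

```text
time: 3.7
eef_pos: [0.4276, 0.262, 0.2478]
ee_rot: [[1.0, 0.002, 0.001], [0.002, -1.0, 0.001], [0.001, -0.001, -1.0]]
ft_force: [-0.3, 0.4, -0.2]
gripper_width: 0.0856
grasp_force: 0.0
```

```bash
python3 - <<'E'
from h import *
W=np.load("W1.npy"); im=cv2.imread("pics/w1.png")
c=im[0:70,240:370]; cv2.imwrite("pics/clip.png",cv2.resize(c,None,fx=6,fy=6,interpolation=cv2.INTER_NEAREST))
near=(abs(W[...,0]-.59)<.05)&(abs(W[...,1]+.04)<.04)
for a,b in [(.10,.112),(.112,.120),(.120,.14)]:
    m=near&(W[...,2]>a)&(W[...,2]<b); P=W[m]; 
    if len(P): print(a,b,len(P),P.min(0),P.max(0),np.median(P,0))
m=near&(W[...,2]>.111)&(W[...,2]<.121); P=W[m]
for x0 in np.arange(.56,.62,.004):
    Q=P[abs(P[:,0]-x0)<.002]
    if len(Q): print(round(x0,3),np.round(np.sort(Q[:,1])[::max(1,len(Q)//8)],3))
for n in ["top","scene"]:
    V=world(n,np.load(n+"0.npy")); nr=(abs(V[...,0]-.65)<.1)&(abs(V[...,1]+.03)<.08)
    for a,b in [(.212,.226),(.234,.25)]:
        Q=V[nr&(V[...,2]>a)&(V[...,2]<b)]; print(n,a,len(Q),Q.min(0) if len(Q) else '',Q.max(0) if len(Q) else '')
s=readout.sense(); print(s["eef_pos"],s["ee_rot"][:,0],s["time"])
im,d=cams.snapshot("wrist"); cv2.imwrite("pics/w2.png",im)
W=world("wrist",d,s); np.save("W2.npy",W)
for q in ["pliers","pliers_grip","pliers_mouth"]:
    print(q,[(np.round(r["point"],3).tolist(),round(r["score"],2)) for r in cams.pinpoint(q,"wrist")[:3]])
g=cv2.cvtColor(im,cv2.COLOR_BGR2GRAY)
M=(W[...,2]>.018)&(W[...,2]<.036)&(abs(W[...,0]-.52)<.13)&(abs(W[...,1]-.26)<.07)
P=W[M]; print(len(P),P.min(0),P.max(0))
for x0 in np.arange(.43,.61,.01):
    y=np.sort(P[abs(P[:,0]-x0)<.003][:,1])
    if len(y)<3: continue
    k=np.where(np.diff(y)>.004)[0]
    print(round(x0,3),[ (round(q[0],4),round(q[-1],4)) for q in np.split(y,k+1)])
E
```

```text
0.1 0.112 63 [ 0.5705 -0.059   0.1002] [ 0.5949 -0.0357  0.1119] [ 0.576  -0.0536  0.105 ]
0.112 0.12 359 [ 0.57   -0.059   0.1121] [ 0.5907 -0.0323  0.12  ] [ 0.582  -0.051   0.1179]
0.12 0.14 498 [ 0.5698 -0.0561  0.12  ] [ 0.5854 -0.0297  0.1376] [ 0.5773 -0.0365  0.1348]
0.572 [-0.04  -0.039 -0.038 -0.038 -0.037 -0.036 -0.036 -0.035 -0.033]
0.576 [-0.059 -0.058 -0.058 -0.057 -0.056 -0.047 -0.046 -0.044 -0.043]
0.58 [-0.059 -0.057 -0.055 -0.054 -0.052 -0.05  -0.049 -0.047 -0.044]
0.584 [-0.058 -0.055 -0.054 -0.052 -0.05  -0.048 -0.047 -0.045 -0.043]
0.588 [-0.056 -0.055 -0.054 -0.053 -0.052 -0.052 -0.05  -0.048]
0.592 [-0.055 -0.054 -0.053 -0.052 -0.052 -0.051 -0.051 -0.051]
top 0.212 162 [ 0.6102 -0.0711  0.212 ] [0.7215 0.0209 0.226 ]
top 0.234 1245 [ 0.6339 -0.0911  0.234 ] [0.7466 0.0157 0.2497]
scene 0.212 244 [ 0.609  -0.0903  0.212 ] [0.7485 0.0219 0.226 ]
scene 0.234 376 [ 0.6303 -0.0932  0.234 ] [0.743  0.0158 0.248 ]
[0.4276 0.262  0.2478] [1.     0.0015 0.0006] 3.7
pliers [([0.478, 0.062, 0.005], 0.8), ([0.543, 0.261, 0.003], 0.7)]
pliers_grip [([0.479, 0.025, 0.006], 0
[... 851 characters left out ...]
22), np.float64(0.2886))]
0.52 [(np.float64(0.2649), np.float64(0.2815))]
0.53 [(np.float64(0.2515), np.float64(0.2742))]
0.54 [(np.float64(0.2485), np.float64(0.27))]
0.55 [(np.float64(0.2425), np.float64(0.2659)), (np.float64(0.27), np.float64(0.27))]
0.56 [(np.float64(0.2368), np.float64(0.2508)), (np.float64(0.2748), np.float64(0.282))]
0.57 [(np.float64(0.2341), np.float64(0.243)), (np.float64(0.2758), np.float64(0.2838))]
0.58 [(np.float64(0.2323), np.float64(0.2411)), (np.float64(0.2777), np.float64(0.2866))]
0.59 [(np.float64(0.2305), np.float64(0.2392)), (np.float64(0.2795), np.float64(0.2883))]
0.6 [(np.float64(0.2287), np.float64(0.2376)), (np.float64(0.2814), np.float64(0.2892))]
```

View pics/clip.png

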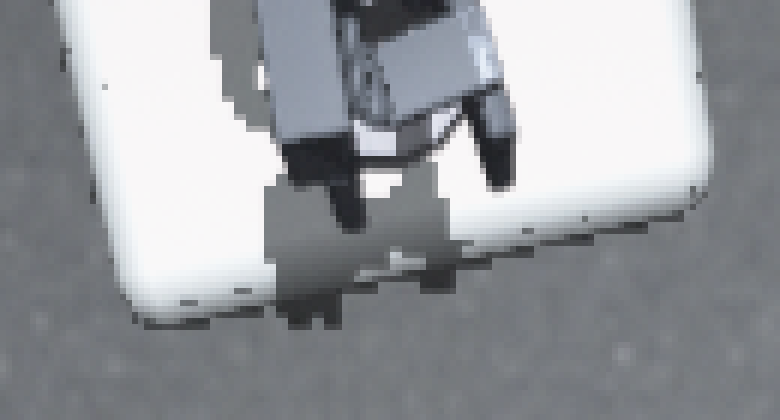

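The crop shows the two ear fronts at crop pixels (345,205) and (498,145), tilted about 15° along with the base (about 12°). The pliers' midline is y=0.259 at yaw 0, with the pivot at x=0.540. I'll check the fingertip depth before going down.

```bash
python3 - <<'E'
from h import *
W=np.load("W2.npy"); t=np.array([.4276,.262,.2478])
T=(W-t)*[1,-1,-1]
for sgn in (1,-1):
    m=(abs(T[...,0])<.03)&(T[...,1]*sgn>.03)&(T[...,1]*sgn<.07)&(T[...,2]>-.08)&(T[...,2]<.03)
    P=T[m]; print(len(P),np.percentile(P,[1,50,99],axis=0)); Q=P[P[:,2]>P[:,2].max()-.006]; print(Q.min(0),Q.max(0))
# ear tips of first wrist picture
i=cams.camera_info("wrist");K=np.array(i["camera_matrix"]);M=np.array(i["mount"]);print(M)
R=np.diag([1,-1,-1.]); p=np.array([.4259,-.0592,.248]); R=np.array([[1,.004,0],[.004,-1,0],[0,0,-1]])
for z,uv in [(.09,(297.5,38)),(.09,(323,31))]:
    r=R@M[:3,:3]@np.linalg.inv(K)@np.array([*uv,1]); o=R@M[:3,3]+p; print(o+r*(z-o[2])/r[2])
E
```

```text
4016 [[-0.01    0.0423 -0.0798]
 [ 0.0075  0.0431 -0.0607]
 [ 0.0131  0.0611 -0.0375]]
[-0.0102  0.0422 -0.0416] [ 0.0117  0.0541 -0.0356]
3997 [[-0.01   -0.0609 -0.0796]
 [ 0.0074 -0.043  -0.0606]
 [ 0.0128 -0.0422 -0.0375]]
[-0.0105 -0.0494 -0.0414] [ 0.0115 -0.0423 -0.0354]
[[-0.0006 -0.9577 -0.2878  0.0736]
 [ 1.     -0.0004 -0.0005  0.0001]
 [ 0.0004 -0.2878  0.9577 -0.1655]
 [ 0.      0.      0.      1.    ]]
[ 0.5713 -0.0368  0.09  ]
[ 0.5764 -0.0575  0.09  ]
```

Emit:
move_arm(
  moves=[
    [[0.026, 0.002, 0.04, 0], [0.026, 0.001, 0.04, 0], [0, 0, 0.04, 0], [0, 0, 0.04, 0], [0, 0, 0.03, 0], [0, 0, 0, 0]],
  ],
)

```text
time: 4.65
eef_pos: [0.4767, 0.2553, 0.0561]
ee_rot: [[1.0, -0.002, -0.005], [-0.002, -1.0, -0.002], [-0.005, 0.002, -1.0]]
ft_force: [0.4, -0.3, 0.3]
gripper_width: 0.0852
grasp_force: 0.0
```

```bash
python3 - <<'E'
from h import *
s=readout.sense(); print(s["eef_pos"],s["ee_rot"],s["gripper_width"])
im,d=cams.snapshot("wrist"); cv2.imwrite("pics/w3.png",im)
W=world("wrist",d,s); T=(W-s["eef_pos"])@np.array(s["ee_rot"])
for c in (200,212,440,450):
    print(c,[(r,np.round(T[r,c],3).tolist()) for r in range(270,400,12)])
E
```

```text
[0.4767 0.2553 0.0561] [[ 1.     -0.0021 -0.0048]
 [-0.0021 -1.     -0.002 ]
 [-0.0048  0.002  -1.    ]] 0.08517477004460422
200 [(270, [-0.016, -0.084, 0.057]), (282, [-0.025, -0.084, 0.057]), (294, [-0.034, -0.085, 0.057]), (306, [0.011, -0.046, -0.046]), (318, [0.011, -0.043, -0.055]), (330, [0.008, -0.043, -0.058]), (342, [0.004, -0.042, -0.059]), (354, [0.0, -0.043, -0.06]), (366, [-0.004, -0.043, -0.061]), (378, [-0.008, -0.043, -0.062]), (390, [0.017, -0.028, -0.098])]
212 [(270, [-0.014, -0.074, 0.053]), (282, [-0.025, -0.077, 0.058]), (294, [-0.033, -0.077, 0.056]), (306, [0.009, -0.043, -0.043]), (318, [0.005, -0.043, -0.044]), (330, [0.001, -0.043, -0.046]), (342, [-0.003, -0.042, -0.048]), (354, [-0.008, -0.043, -0.049]), (366, [-0.091, -0.082, 0.057]), (378, [-0.102, -0.084, 0.058]), (390, [-0.881, -0.433, 0.974])]
440 [(270, [-0.014, 0.076, 0.053]), (282, [-0.023, 0.077, 0.053]), (294, [-0.032, 0.078, 0.053]), (306, [0.011, 0.043, -0.046]), (318, [0.007, 0.043, -0.049]), (330, [0.003, 0.043, -0.049]), (342, [-0.002, 0.043, -0.05]), (354, [-0.006, 0.043, -0.052]), (366, [-0.01, 0.043, -0.053]), (378, [-0.102, 0.085, 0.057]), (390, [-0.365, 0.203, 0.358])]
450 [(270, [-0.014, 0.082, 0.052]), (282, [-0.023, 0.083, 0.052]), (294, [-0.032, 0.084, 0.053]), (306, [0.011, 0.047, -0.046]), (318, [0.011, 0.044, -0.055]), (330, [0.009, 0.043, -0.059]), (342, [0.005, 0.043, -0.06]), (354, [0.001, 0.043, -0.061]), (366, [-0.003, 0.043, -0.062]), (378, [-0.007, 0.042, -0.064]), (390, [0.018, 0.028, -0.099])]
```

View pics/w3.png

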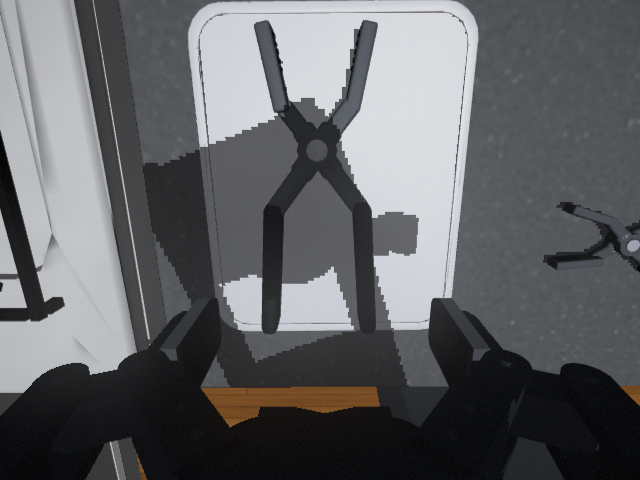

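The jaws, pivot (316,150) and handles lie between the fingers, with a yaw near 0. The pad tips appear unexpectedly far behind the TCP (tool z about -0.037), so I'll check this with the gripper at 58 mm.

Emit:
move_arm(
  moves=[
    [[0, 0, 0, 0], [0, 0, 0, 0], [0, 0, 0, 0], [0, 0, 0, 0], [0, 0, 0, 0], [0, 0, 0, 0]],
  ],
  gripper=0.365,
  grip_force=30,
)

```text
time: 5.45
eef_pos: [0.4783, 0.2576, 0.0579]
ee_rot: [[1.0, 0.0, -0.0], [0.0, -1.0, 0.0], [-0.0, -0.0, -1.0]]
ft_force: [-0.6, 0.1, 0.7]
gripper_width: 0.0583
grasp_force: 0.0
```

```bash
python3 - <<'E'
from h import *
s=readout.sense(); print(s["eef_pos"],s["ee_rot"][0],s["gripper_width"])
im,d=cams.snapshot("wrist"); cv2.imwrite("pics/w4.png",im)
W=world("wrist",d,s); T=(W-s["eef_pos"])@np.array(s["ee_rot"])
m=(abs(T[...,0])<.02)&(abs(T[...,1])<.045)&(T[...,2]>-.08)&(T[...,2]<.018); P=T[m]
print(len(P)); 
for a in np.arange(-.07,.02,.006):
    Q=P[abs(P[:,2]-a)<.003]
    if len(Q): print(round(a,3),len(Q),Q.min(0),Q.max(0))
E
```

```text
[0.4783 0.2576 0.0579] [ 1.      0.0001 -0.0001] 0.05828318748211274
8269
-0.07 670 [ 0.0013 -0.0449 -0.073 ] [ 0.0148  0.045  -0.067 ]
-0.064 1263 [-0.0097 -0.0387 -0.067 ] [ 0.0123  0.0406 -0.061 ]
-0.058 1030 [-0.0112 -0.0428 -0.061 ] [ 0.0124  0.0428 -0.055 ]
-0.052 963 [-0.0108 -0.043  -0.055 ] [ 0.0124  0.0429 -0.049 ]
-0.046 855 [-0.011  -0.0429 -0.049 ] [ 0.012  0.043 -0.043]
-0.04 762 [-0.0108 -0.0426 -0.043 ] [ 0.0121  0.0428 -0.037 ]
-0.034 551 [-0.0116 -0.0422 -0.037 ] [ 0.012   0.0414 -0.031 ]
-0.028 142 [-0.0102 -0.0348 -0.031 ] [ 0.0109  0.0341 -0.0274]
```

Emit:
move_arm(
  moves=[
    [[0.001, -0.0015, 0, 0], [0, 0, 0, 0], [0, 0, 0.018, 0], [0, 0, 0.018, 0], [0, 0, 0.01, 0], [0, 0, 0.008, 0], [0, 0, 0, 0]],
  ],
  gripper=1,
)

```text
time: 6.38
eef_pos: [0.4791, 0.2589, 0.0036]
ee_rot: [[1.0, -0.0, -0.001], [-0.0, -1.0, -0.0], [-0.001, 0.0, -1.0]]
ft_force: [-0.4, 1.0, -0.1]
gripper_width: 0.0857
grasp_force: 0.0
```

Emit:
move_arm(
  moves=[
    [[0, 0, 0, 0], [0, 0, 0, 0], [0, 0, 0, 0], [0, 0, 0, 0], [0, 0, 0, 0]],
  ],
  gripper=0.365,
  grip_force=30,
)

```text
time: 7.0
eef_pos: [0.4794, 0.259, 0.004]
ee_rot: [[1.0, -0.0, 0.0], [-0.0, -1.0, 0.0], [0.0, -0.0, -1.0]]
ft_force: [-0.8, -0.0, 0.8]
gripper_width: 0.058
grasp_force: 0.0
```

```bash
python3 - <<'E'
from h import *
s=readout.sense(); print(s["eef_pos"],s["gripper_width"],s["grasp_force"],s["ft_force"])
im,d=cams.snapshot("wrist"); cv2.imwrite("pics/w5.png",im)
E
```

```text
[0.4794 0.259  0.004 ] 0.05804690752445893 0.0 [-0.7563 -0.0179  0.7527]
```

View pics/w5.png

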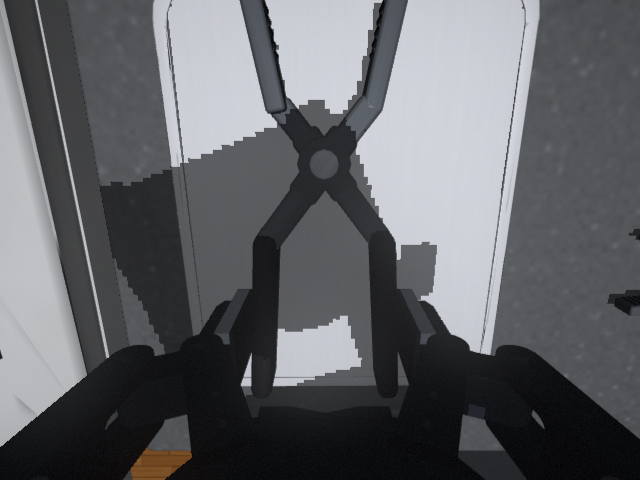

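With no contact force at 58 mm, the pads are still just above the handles, so the visual reading (tips about 27 mm behind the TCP) is right. I'll open, go 23 mm lower and close again.

Emit:
move_arm(
  moves=[
    [[0, 0, 0, 0], [0, 0, 0, 0], [0, 0, 0, 0], [0, 0, 0, 0], [0, 0, 0.008, 0], [0, 0, 0.008, 0], [0, 0, 0.007, 0], [0, 0, 0, 0]],
  ],
  gripper=1,
)

```text
time: 8.05
eef_pos: [0.4787, 0.2587, -0.0199]
ee_rot: [[1.0, -0.0, -0.002], [-0.0, -1.0, -0.001], [-0.002, 0.001, -1.0]]
ft_force: [0.9, -1.2, -0.9]
gripper_width: 0.0857
grasp_force: 0.0
```

Emit:
move_arm(
  moves=[
    [[0, 0, 0, 0], [0, 0, 0, 0], [0, 0, 0, 0], [0, 0, 0, 0], [0, 0, 0, 0], [0, 0, 0, 0]],
  ],
  gripper=0.365,
  grip_force=30,
)

```text
time: 8.8
eef_pos: [0.4798, 0.2594, -0.018]
ee_rot: [[1.0, -0.0, 0.001], [-0.0, -1.0, 0.001], [0.001, -0.001, -1.0]]
ft_force: [-2.9, 0.2, 6.2]
gripper_width: 0.0584
grasp_force: 11.1
```

Grasped at 58 mm with 11 N. I'll lift, then carry.

Emit:
move_arm(
  moves=[
    [[0, 0, -0.01, 0], [0, 0, -0.02, 0], [0, 0, -0.03, 0], [0, 0, -0.03, 0], [-0.01, 0, -0.03, 0], [-0.02, 0.01, -0.018, 0], [-0.02, 0.03, 0, 0], [-0.02, 0.035, 0, 0]],
  ],
)

```text
time: 9.8
eef_pos: [0.4089, 0.1836, 0.1198]
ee_rot: [[1.0, 0.001, 0.001], [0.001, -1.0, 0.0], [0.001, -0.0, -1.0]]
ft_force: [-0.1, -0.7, -1.4]
gripper_width: 0.0585
grasp_force: 8.6
```

Emit:
move_arm(
  moves=[
    [[-0.013, 0.045, 0, 0], [0, 0.045, 0, 0], [0, 0.045, 0, 0], [0, 0.045, 0, 0], [0, 0.045, 0, 0], [0, 0.035, 0, 0], [0, 0.015, 0, 0], [0, 0, 0, 0]],
  ],
)

```text
time: 10.8
eef_pos: [0.3964, -0.0913, 0.1192]
ee_rot: [[1.0, -0.002, 0.0], [-0.002, -1.0, 0.0], [0.0, -0.0, -1.0]]
ft_force: [-1.0, -0.4, -2.4]
gripper_width: 0.058
grasp_force: 8.6
```

Emit:
move_arm(
  moves=[
    [[0, 0, 0, -5], [0, 0, 0, -5], [0, 0, 0.02, -4], [0, 0, 0.02, 0], [0, 0, 0.011, 0], [0, 0, 0, 0], [0, 0, 0, 0]],
  ],
)

```text
time: 11.68
eef_pos: [0.3967, -0.0908, 0.0683]
ee_rot: [[0.97, 0.242, 0.0], [0.242, -0.97, -0.0], [0.0, 0.0, -1.0]]
ft_force: [0.1, -0.3, -1.9]
gripper_width: 0.0585
grasp_force: 8.6
```

```bash
python3 - <<'E'
from h import *
s=readout.sense(); print(s["eef_pos"],s["ee_rot"][:,0],s["gripper_width"],s["grasp_force"],s["ft_force"],s["time"])
im,d=cams.snapshot("wrist"); cv2.imwrite("pics/w6.png",im); np.save("W6.npy",world("wrist",d,s))
print([(np.round(r["point"],3).tolist(),round(r["score"],2)) for q in ("clip_ears","pliers_mouth","pliers") for r in cams.pinpoint(q,"wrist")[:3]])
E
```

```text
[ 0.3967 -0.0908  0.0683] [0.9702 0.2422 0.0005] 0.058517279066639755 8.564894646406174 [ 0.1108 -0.2845 -1.9033] 11.675
[([0.454, -0.075, 0.091], 0.81), ([0.479, 0.06, 0.005], 0.65)]
```

View pics/w6.png

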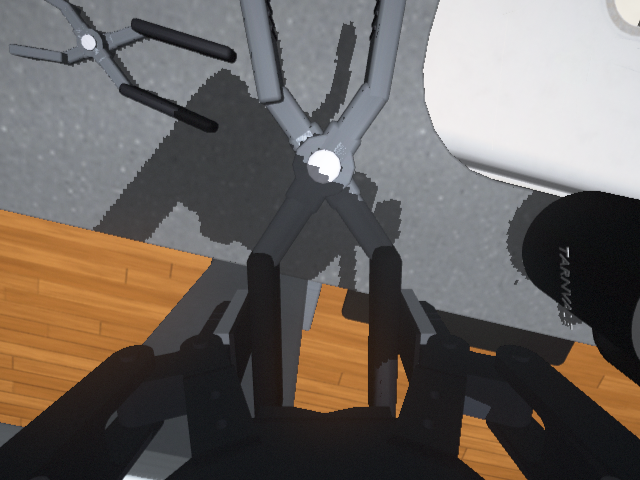

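The pliers are well held: the pivot is at (324,165) and the jaws are open and symmetric. The mug at lower right is well clear. Next I check the pliers' level, yaw and height.

```bash
python3 - <<'E'
from h import *
W=np.load("W6.npy"); t=np.array([.3967,-.0908,.0683]); R=np.array([[.9702,.2422,0],[.2422,-.9702,0],[0,0,-1]])
T=(W-t)@R
m=(W[...,2]>.085)&(W[...,2]<.14)&(abs(T[...,1])<.045)&(T[...,0]<.135)&(T[...,0]>.01); P=np.c_[T[m][:,:2],W[m][:,2]]
for x0 in np.arange(.02,.13,.01):
    Q=P[abs(P[:,0]-x0)<.002]
    if len(Q)<3: continue
    y=np.sort(Q[:,1]);k=np.where(np.diff(y)>.004)[0]
    print(round(x0,3),'z',np.percentile(Q[:,2],[50,90]),[(round(q[0],4),round(q[-1],4)) for q in np.split(y,k+1)])
cams.snapshot("scene"); print([(np.round(r["point"],3).tolist(),round(r["score"],2)) for q in ("clip_ears","pliers_mouth") for r in cams.pinpoint(q,"scene")[:3]])
E
```

```text
0.02 z [0.113  0.1141] [(np.float64(-0.029), np.float64(-0.0188)), (np.float64(0.0186), np.float64(0.029))]
0.03 z [0.1094 0.1128] [(np.float64(-0.028), np.float64(-0.0131)), (np.float64(0.0129), np.float64(0.028))]
0.04 z [0.1078 0.1098] [(np.float64(-0.0218), np.float64(-0.0066)), (np.float64(0.0062), np.float64(0.0213))]
0.05 z [0.1085 0.1097] [(np.float64(-0.0152), np.float64(0.0147))]
0.06 z [0.1099 0.1112] [(np.float64(-0.0109), np.float64(0.0104))]
0.07 z [0.1086 0.1096] [(np.float64(-0.0139), np.float64(0.013))]
0.08 z [0.1073 0.1093] [(np.float64(-0.0209), np.float64(-0.0062)), (np.float64(0.0057), np.float64(0.0201))]
0.09 z [0.1084 0.1094] [(np.float64(-0.0232), np.float64(-0.0137)), (np.float64(0.0128), np.float64(0.0225))]
0.1 z [0.1083 0.1093] [(np.float64(-0.0248), np.float64(-0.0161)), (np.float64(0.0152), np.float64(0.0239))]
0.11 z [0.1081 0.1091] [(np.float64(-0.026), np.float64(-0.0171)), (np.float64(0.0162), np.float64(0.0253))]
[([0.586, -0.044, 0.102], 0.54), ([0.503, -0.063, 0.102], 0.73), ([0.486, 0.1, 0.007], 0.57)]
```

Level, symmetric, 34 mm between the jaws; the mouth is about 80 mm short of the ears and on line. I'll advance, raised by 2 mm.

Emit:
move_arm(
  moves=[
    [[0.02, 0, -0.002, 0], [0.02, 0, 0, 0], [0.015, 0, 0, 0], [0.01, 0, 0, 0], [0.008, 0, 0, 0], [0.005, 0, 0, 0], [0, 0, 0, 0], [0, 0, 0, 0]],
  ],
)

```text
time: 13.02
eef_pos: [0.4715, -0.0721, 0.0698]
ee_rot: [[0.97, 0.242, -0.001], [0.242, -0.97, 0.0], [-0.001, -0.0, -1.0]]
ft_force: [-0.4, -0.5, -1.4]
gripper_width: 0.0584
grasp_force: 8.6
```

```bash
python3 - <<'E'
from h import *
s=readout.sense(); print(s["eef_pos"],s["ee_rot"][:,0],s["gripper_width"],s["grasp_force"],s["ft_force"],s["time"])
im,d=cams.snapshot("wrist"); W=world("wrist",d,s); 
a=cv2.resize(im[0:200,220:420],(600,600),interpolation=cv2.INTER_NEAREST); cv2.imwrite("pics/w7.png",a)
print([(np.round(r["point"],3).tolist(),round(r["score"],2)) for q in ("clip_ears","pliers_mouth") for r in cams.pinpoint(q,"wrist")[:3]])
cams.snapshot("scene"); print([(np.round(r["point"],3).tolist(),round(r["score"],2)) for q in ("clip_ears","pliers_mouth") for r in cams.pinpoint(q,"scene")[:3]])
E
```

```text
[ 0.4715 -0.0721  0.0698] [ 0.9703  0.2417 -0.0006] 0.05836284906208794 8.569671660661697 [-0.3723 -0.4925 -1.4406] 13.025
[]
[([0.584, -0.043, 0.103], 0.78), ([0.581, -0.045, 0.1], 0.77), ([0.484, 0.098, 0.008], 0.72)]
```

View pics/w7.png

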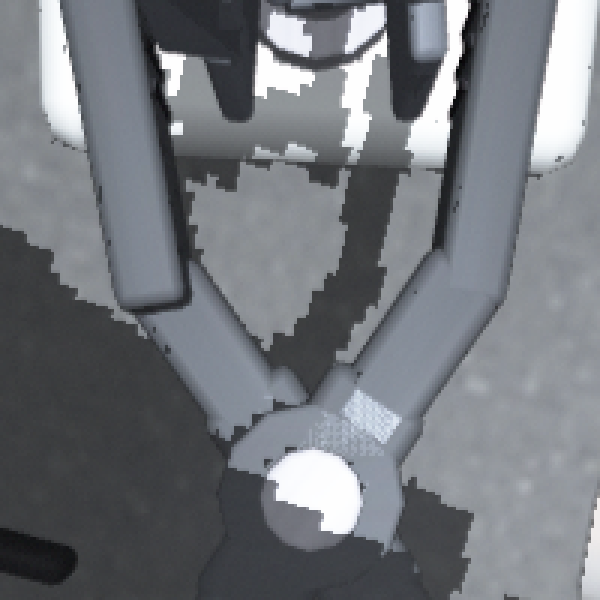

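The ears show between the open jaws, at crop (235,100) and (412,100), parallel to them and centred within about 1 mm. Now I squeeze.

Emit:
move_arm(
  moves=[
    [[0.002, 0, 0, 0], [0, 0, 0, 0], [0, 0, 0, 0], [0, 0, 0, 0], [0, 0, 0, 0], [0, 0, 0, 0]],
  ],
  gripper=-0.13,
  grip_force=50,
)

```text
time: 14.08
eef_pos: [0.4686, -0.0713, 0.0687]
ee_rot: [[0.97, 0.242, -0.01], [0.242, -0.97, 0.001], [-0.009, -0.003, -1.0]]
ft_force: [-9.0, -3.8, -0.4]
gripper_width: 0.0376
grasp_force: 21.5
```

Emit:
move_arm(
  moves=[
    [[0, 0, 0, 0], [0, 0, 0, 0], [0, 0, 0, 0], [0, 0, 0, 0]],
  ],
  gripper=-0.22,
  grip_force=50,
)

```text
time: 14.58
eef_pos: [0.4673, -0.0711, 0.0684]
ee_rot: [[0.97, 0.242, -0.012], [0.242, -0.97, 0.001], [-0.011, -0.004, -1.0]]
ft_force: [-11.7, -4.4, -0.4]
gripper_width: 0.0335
grasp_force: 32.8
```

Emit:
move_arm(
  moves=[
    [[0, 0, 0, 0], [0, 0, 0, 0], [0, 0, 0, 0], [0, 0, 0, 0], [0, 0, 0, 0]],
  ],
  gripper=0.365,
  grip_force=30,
)

```text
time: 15.2
eef_pos: [0.4742, -0.0717, 0.07]
ee_rot: [[0.97, 0.242, 0.0], [0.242, -0.97, 0.0], [0.0, 0.0, -1.0]]
ft_force: [0.1, -0.7, -0.7]
gripper_width: 0.0582
grasp_force: 8.6
```

```bash
python3 - <<'E'
from h import *
s=readout.sense(); print(s["eef_pos"],s["gripper_width"],s["grasp_force"],s["ft_force"],s["time"])
im,d=cams.snapshot("wrist"); np.save("W8.npy",world("wrist",d,s))
a=cv2.resize(im[0:200,220:420],(600,600),interpolation=cv2.INTER_NEAREST); cv2.imwrite("pics/w8.png",a)
E
```

```text
[ 0.4742 -0.0717  0.07  ] 0.05824250034883182 8.56692686676979 [ 0.086  -0.6545 -0.7294] 15.2
```

View pics/w8.png

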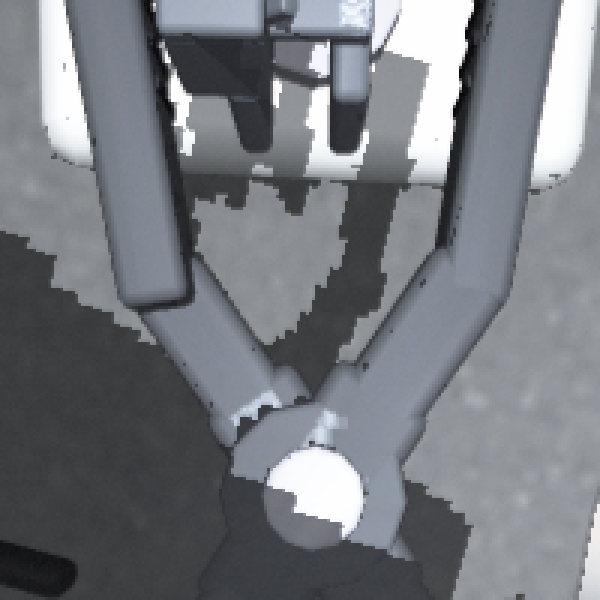

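The clip is snapped shut: the ears now stand close together at crop (258,120) and (347,120), and the jaws are open and clear. I'll withdraw and go back to the tray.

Emit:
move_arm(
  moves=[
    [[-0.01, 0, 0, 0], [-0.02, 0, 0, 0], [-0.02, 0, 0, 0], [-0.02, 0, 0, 0], [-0.01, 0, -0.01, 0], [0, 0, -0.02, 5], [0, 0, -0.02, 5], [0, 0, 0, 4]],
  ],
)

```text
time: 16.25
eef_pos: [0.3979, -0.0918, 0.122]
ee_rot: [[1.0, -0.003, 0.004], [-0.003, -1.0, -0.002], [0.004, 0.002, -1.0]]
ft_force: [-1.0, -0.4, -1.3]
gripper_width: 0.0583
grasp_force: 8.6
```

Emit:
move_arm(
  moves=[
    [[0, -0.02, 0, 0], [0, -0.045, 0, 0], [0, -0.045, 0, 0], [0, -0.045, 0, 0], [0, -0.045, 0, 0], [0, -0.045, 0, 0], [0, -0.045, 0, 0], [0.02, -0.04, 0, 0]],
  ],
)

```text
time: 17.25
eef_pos: [0.4151, 0.2404, 0.1206]
ee_rot: [[1.0, 0.001, -0.001], [0.001, -1.0, 0.0], [-0.001, -0.0, -1.0]]
ft_force: [1.4, 0.6, -1.5]
gripper_width: 0.0583
grasp_force: 8.6
```

Emit:
move_arm(
  moves=[
    [[0.03, -0.02, 0, 0], [0.03, 0, 0.01, 0], [0, 0, 0.03, 0], [0, 0, 0.03, 0], [0, 0, 0, 0], [0, 0, 0, 0]],
  ],
)

```text
time: 18.0
eef_pos: [0.4771, 0.2592, 0.0511]
ee_rot: [[1.0, -0.0, 0.001], [-0.0, -1.0, 0.001], [0.001, -0.001, -1.0]]
ft_force: [0.2, -0.8, -1.0]
gripper_width: 0.0584
grasp_force: 8.6
```

```bash
python3 - <<'E'
from h import *
s=readout.sense(); print(s["eef_pos"],s["ee_rot"][:,0],s["gripper_width"],s["time"])
im,d=cams.snapshot("wrist"); W=world("wrist",d,s); T=(W-s["eef_pos"])@np.array(s["ee_rot"])
for x in (.02,.05,.1,.11):
    m=(abs(T[...,0]-x)<.002)&(abs(T[...,1])<.035)&(T[...,2]<0)
    print(x,np.median(W[m],0),len(W[m]))
cams.snapshot("scene"); print([(np.round(r["point"],3).tolist(),round(r["score"],2)) for r in cams.pinpoint("pliers","scene")+cams.pinpoint("tray","scene")])
E
```

```text
[0.4771 0.2592 0.0511] [ 1.     -0.0002  0.0012] 0.05842108009021545 18.0
0.02 [0.4967 0.2508 0.1691] 6624
0.05 [0.5269 0.2611 0.0905] 759
0.1 [0.5771 0.2749 0.0899] 771
0.11 [0.5869 0.2759 0.0897] 854
[([0.538, 0.264, 0.071], 0.7), ([0.521, 0.248, -0.005], 0.66)]
```

Emit:
move_arm(
  moves=[
    [[0, 0, 0.02, 0], [0, 0, 0.02, 0], [0, 0, 0.012, 0], [0, 0, 0.008, 0], [0, 0, 0.005, 0], [0, 0, 0.002, 0], [0, 0, 0, 0], [0, 0, 0, 0]],
  ],
)

```text
time: 19.2
eef_pos: [0.4766, 0.2591, -0.0167]
ee_rot: [[1.0, -0.0, 0.0], [-0.0, -1.0, 0.0], [0.0, -0.0, -1.0]]
ft_force: [-0.1, -0.0, -0.8]
gripper_width: 0.0581
grasp_force: 8.6
```

Emit:
move_arm(
  moves=[
    [[0, 0, 0.001, 0], [0, 0, 0.001, 0], [0, 0, 0, 0], [0, 0, 0, 0]],
  ],
)

```text
time: 19.7
eef_pos: [0.4767, 0.2591, -0.0183]
ee_rot: [[1.0, -0.0, 0.001], [-0.0, -1.0, 0.0], [0.001, -0.0, -1.0]]
ft_force: [-2.2, -1.2, 7.1]
gripper_width: 0.0582
grasp_force: 8.6
```

Emit:
move_arm(
  moves=[
    [[0, 0, 0, 0], [0, 0, 0, 0], [0, 0, 0, 0], [0, 0, 0, 0], [0, 0, 0, 0], [0, 0, 0, 0]],
  ],
  gripper=1,
)

```text
time: 20.45
eef_pos: [0.4764, 0.259, -0.0191]
ee_rot: [[1.0, -0.0, -0.0], [-0.0, -1.0, 0.0], [-0.0, -0.0, -1.0]]
ft_force: [-0.4, -0.4, 0.2]
gripper_width: 0.0857
grasp_force: 0.0
```

Emit:
move_arm(
  moves=[
    [[0, 0, -0.01, 0], [0, 0, -0.02, 0], [0, 0, -0.03, 0], [0, 0, -0.04, 0], [0, 0, -0.04, 0], [-0.02, 0, -0.04, 0], [-0.02, 0, -0.03, 0], [0, 0, 0, 0]],
  ],
)

```text
time: 21.45
eef_pos: [0.4366, 0.2596, 0.1939]
ee_rot: [[1.0, 0.001, 0.004], [0.001, -1.0, 0.002], [0.004, -0.002, -1.0]]
ft_force: [0.8, 0.1, 0.5]
gripper_width: 0.0856
grasp_force: 0.0
```

```bash
python3 - <<'E'
from h import *
s=readout.sense(); print(s["eef_pos"],s["gripper_width"],s["ft_force"],s["time"])
im,d=cams.snapshot("wrist"); W=world("wrist",d,s)
M=(W[...,2]>.018)&(W[...,2]<.036)&(abs(W[...,0]-.52)<.13)&(abs(W[...,1]-.26)<.07); P=W[M]
print(P.min(0),P.max(0))
for x0 in (.44,.48,.57,.59):
    Q=P[abs(P[:,0]-x0)<.003]; print(x0,Q[:,1].min(),Q[:,1].max(),np.median(Q[:,2]))
t,d=cams.snapshot("top")
print([(q,np.round(r["point"],3).tolist(),round(r["score"],2)) for q in ("tray","clip_ears","mug","lemon","carafe") for r in cams.pinpoint(q,"top")[:2]])
E
```

```text
[0.4366 0.2596 0.1939] 0.08557778110947496 [0.7951 0.0745 0.4679] 21.45
[0.425  0.2235 0.0181] [0.5981 0.2943 0.0303]
0.44 0.2239398668361909 0.29404675528456486 0.02722273122266379
0.48 0.22698084505612096 0.2910658014744489 0.02712751151370417
0.57 0.23364476500414597 0.2845792240944218 0.02355873444189366
0.59 0.22913429906203767 0.28904880698740265 0.023620457601663813
[('tray', [0.518, 0.249, 0.004], 0.58), ('clip_ears', [0.583, -0.045, 0.104], 0.49), ('mug', [0.423, -0.264, -0.003], 0.66), ('lemon', [0.426, -0.39, -0.005], 0.61), ('carafe', [0.738, 0.273, -0.003], 0.94), ('carafe', [0.429, -0.388, -0.001], 0.32)]
```

The pliers lie flat and fully open (64 mm over the handles at the grip), with the pivot about 22 mm from the tray's centre. The gripper is clear, so I'll hand in.

```bash
python3 -c "
from bench import job
print(job.sign_off())"
```

```text
the job is handed in; nothing more can be done
None
```

The clip is snapped shut and the open pliers lie flat on the tray, with the carafe, mug and lemon not touched; I handed the job in at about 21.5 s, and the sign-off gave no verdict.

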